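# Dial the evidence safe open

### The arm

A 6-joint arm with a two-finger parallel gripper is mounted at the origin on the work surface. World frame = base frame: x ahead of the robot, y to its left, z up, the work surface at z = 0. Lengths are in m, angles in rad, forces in N, time in s.
With the tool pointing down it reaches from about 0.3 to 0.775 m from the base axis. Payload 14.6 kg.
Tool frame: the origin (TCP) lies at the very end of the fingers, on their centre line; the grasp point (between the pads) lies 19 mm behind it; z points along the fingers, y is the line along which they close (so a half turn about z gives the same grasp; the last joint's range is limited). The gripper opens to 85 mm and grips with 20 to 120 N. Pads are 22 mm wide; open, the fingers measure 114 mm over their backs; the gripper's body (76 mm by 85 mm) begins 54 mm behind the grasp point. The pads swing forward as they close: fully open they stand 13 mm farther back than shut.
Start: joints at [-1.308, 0.3, 1.521, -0, 1.321, -0.067], TCP at [0.178, -0.52, 0.191] pointing down, gripper open.
Joint ranges: [-3.03, 3.03], [-0.79, 2.21], [0.23, 2.52], [-1.04, 4.18], [0, 3.07], [-2.55, 2.55]. Speed limits (rad/s): [2.22, 2.22, 2.57, 3.14, 3.14, 3.14].

### API

Orientations are given as a unit quaternion [x, y, z, w].
In Python, from cell import move_pose, move_l, goto_joints, gripper_open, gripper_close, hold, solve_ik, capture, get_calibration, MotionError, finish_job, read_clock, read_joints, read_qd, read_joint_torque, read_position, read_orientation, read_wrist_force, read_ft_torque, read_gripper_width, read_grasp_force gives the robot as it stands. Calls block until the motion is done:
- move_pose(position, orientation): joint-space move of the TCP to a pose.
- move_l(position, rate=0.15, orientation=None, f_stop=None): straight line of the TCP; orientation=None keeps the orientation; rate is the mean speed in m/s. With f_stop (N) it stops when the force on the tool has changed by that much, and returns True; else False.
- goto_joints(angles): joint-space move.
- gripper_open() and gripper_close(force=None): open the fingers fully, or close them until they stop; force is the grip in N (None keeps the last).
- hold(seconds).
- solve_ik(position, orientation): joint angles nearest the present ones, or None.
- capture(name): name is "scene" or "top"; returns (picture, depth): 384x512x3 uint8, blue, green, red; 384x512 float32, m along the optical axis (not along the pixel's ray), 0 where there is no reading.
- get_calibration(name): a dict with "K" (3x3 intrinsics, pixels), "dist_coeffs" ([k1, k2, p1, p2, k3] as OpenCV has them; the pictures are not rectified), "extrinsics" (4x4, takes a point from camera to world coordinates). Camera axes: x right, y down, z forward; pixel columns grow to the right and rows downward; lengths in m; the calibration is good to about 2 mm. A picture is of the moment at which its call begins. get_calibration takes no time and is no camera call.
A pose or a line that the arm cannot do raises MotionError and nothing moves.
- finish_job(): hands the job in; it is judged then, once.
Readings, each from a call of its own:
- read_clock(): time.
- read_joints(): joint angles.
- read_qd(): joint speeds.
- read_joint_torque(): joint torques, N m.
- read_position(): TCP position.
- read_orientation(): TCP orientation.
- read_wrist_force(): force on the tool from outside, world axes, zero at the start.
- read_ft_torque(): the same for the moment, N m.
- read_gripper_width(): opening from 0.0 (shut) to 1.0 (fully open).
- read_grasp_force(): force on a finger pad.
Only numpy, scipy, OpenCV 4.12 (cv2) and the standard library are available. Lean on these libraries where they do the work, as an engineer would, in place of code of your own. Each camera call takes 0.05 s, during which the arm holds its last target. There are 200 camera calls.

### The job

Open the small drive safe by its dial: turn the pointer right (clockwise) from wherever it is to the second mark right of the green zero and pause there, then left to the first mark left of zero and pause, then right again, past the second mark, gently by feel, until the brass bolt has been drawn fully back and the dial comes to a dead stop, without forcing it. Only then slide the blue hatch fully open, let go of everything, and leave the drives, tools and other things as they are.

Things in the scene. Friction and masses are not known exactly. Their poses are not given: they have to be found in the camera images.
- safe: Low dark-grey steel drive safe, fixed to the bench, 260 (x) x 270 (y) x 85 mm high. Origin: centre of its underside; its -x side faces the robot at yaw 0. On top: the dial (axis at x 0, y -70 mm), left of it a blue sliding hatch between two 13 mm high rails. A fixed ring round the dial (radius 48, 10 mm high) has marks every 15 degrees either side of a long green zero mark at its +x edge.
- dial (a joint): Dial angle, rad: 0 with the red pointer at green zero, positive to the right (clockwise from above). Second mark right = +0.524, first left = -0.262; each counts within 0.087, held 0.3 s. Free turning takes 0.03 N m. Somewhere from 0.66 to 1.06 (differs each time, only felt) the bolt is picked up; the next 0.33 rad draw it at about 0.24 N m, then a rigid stop: 0.6 N m is too much. It stays put.
- bolt: Brass bolt, 10 mm wide, seen where it comes out of a dark guide block between dial and hatch, in front (-x side) of the hatch's front edge; origin: its tip, 91 mm above the bench. In the safe's frame the tip is at x -12, y 14 mm locked, y 0 fully drawn; below 2 mm counts as drawn. It blocks the hatch until drawn. Drawing it takes 5 N; no force on it may exceed 14 N.
- dial_grip (a point): Point to grip on the dial's axis, 127 mm above the bench, turning with the dial. The black knob bar is 50 mm long, 16 mm wide, 40 mm high (104 to 144 mm above the bench) on a skirt of radius 36 mm. At dial 0 the bar lies along the safe's x, red pointer to +x; grip it across its 16 mm width.
- hatch (a joint): How far the blue hatch has slid, m: 0 shut, 0.100 fully open at its end stop; opens along the safe's -x (towards the robot). Slides with about 3 N of friction, stays where left; more than 0.092 counts as fully open.
- hatch_handle (a point): Point to grip on the hatch's upright steel handle, moving with the hatch: 14 mm thick (safe's x), 60 mm wide (safe's y), its top 127 mm and this point 115 mm above the bench; the hatch's upper face is 93 mm above the bench. Grip across its 14 mm thickness.
- safe_drive: Small drive 70 x 100 x 9.5 mm lying in the safe's pocket under the hatch; leave it. Origin: centre of underside.
- screw_dish: Small round steel screw tin, closed, radius 24, 16 mm high, on the safe's top at the far right corner; leave it. Origin: centre of underside.
- desk_drive: Large drive 147 x 102 x 26 mm on the bench to the left; leave it.
- front_drive: Small drive 100 x 70 x 9.5 mm with yellow label on the bench to the front right; leave it.
- pink_tray: Pink open tray 170 x 130 x 45 mm on the bench to the right; leave it.
- tray_drive: Small drive lying in the pink tray; leave it.
- screwdriver: Red-handled screwdriver on the bench to the left; leave it.
- pen_cup: White cup, radius 38, 95 mm high, on the bench to the far left; leave it.

How it is judged:
On the way, in this order (a step that is already met when the one before it is completed fails the run):
1. the dial stands at the second mark right of zero (0.524 rad, within 0.087), bolt not drawn (value of joint dial between 0.437 and 0.611 rad and y of bolt in the frame of safe above 0.011 m), for 0.3 s.
2. then at the first mark left of zero (-0.262 rad, within 0.087), bolt not drawn (value of joint dial between -0.349 and -0.175 rad and y of bolt in the frame of safe above 0.011 m), for 0.3 s.
3. then the bolt is fully drawn by turning right, hatch still shut (y of bolt in the frame of safe below 0.002 m and value of joint hatch below 0.02 m), for 0.2 s.
At the end, for the whole second after the job is handed in: The bolt is drawn (its tip below y 2 mm in the safe's frame), the hatch is open (more than 0.092 m of 0.100), hatch and dial at rest, and every bystander lies within 20 mm of where it started (y of bolt in the frame of safe below 0.002 m and value of joint hatch above 0.092 m and velocity of joint hatch below 0.01 m/s and velocity of joint dial below 0.05 rad/s and distance of each of screw_dish, safe_drive, desk_drive, front_drive, pink_tray, tray_drive, screwdriver, pen_cup from where it was at the start of the episode below 0.02 m); the robot touches nothing.
It fails at once if the bolt is forced: pushed with more than 14 N by the dial or the hatch (contact force between bolt and anything else above 14 N).
It fails at once if a drive, tray, dish, cup or tool is moved by more than 30 mm (distance of any of screw_dish, safe_drive, desk_drive, front_drive, pink_tray, tray_drive, screwdriver, pen_cup from where it was at the start of the episode above 0.03 m).
It also fails if it takes over 72 s, if anything falls off the work surface, if the arm or the gripper's body presses on something with over 40 N, if the wrist force passes 120 N, or if a joint passes its speed limit or range.

## Working session

There is one attempt and no reset: what is moved stays moved. The work goes in short steps, each a Python script; the robot and the scene stay as the last script left them, time stands still between calls to the robot, and variables do not carry over. Pictures are saved under pics/ and viewed, at most 10 in all, crops included, and the job is handed in when it is done.

```bash
ls; mkdir -p pics; python3 - <<'E'
from cell import *
import cv2,numpy as np
for n in("scene","top"):
    p,d=capture(n);cv2.imwrite(f"pics/{n}0.png",p);np.save(f"{n}_d.npy",d)
    c=get_calibration(n);print(n,np.round(c["K"],1).tolist(),c["dist_coeffs"],np.round(c["extrinsics"],3).tolist())
print(read_clock(),read_orientation())
E
```

```text
pics
scene [[400.9, 0.0, 259.2], [0.0, 400.9, 203.1], [0.0, 0.0, 1.0]] [-0.04839385  0.          0.          0.          0.        ] [[-0.731, 0.439, -0.523, 1.368], [0.682, 0.445, -0.58, 0.923], [-0.022, -0.781, -0.624, 1.083], [0.0, 0.0, 0.0, 1.0]]
top [[454.8, 0.0, 260.6], [0.0, 454.8, 194.2], [0.0, 0.0, 1.0]] [0.01199514 0.         0.         0.         0.        ] [[-0.02, -0.995, 0.097, 0.406], [-1.0, 0.023, 0.022, 0.009], [-0.024, -0.096, -0.995, 1.46], [0.0, 0.0, 0.0, 1.0]]
0.1 [ 9.86435883e-01  1.64146235e-01 -6.42607353e-05 -5.07178636e-04]
```

View pics/top0.png

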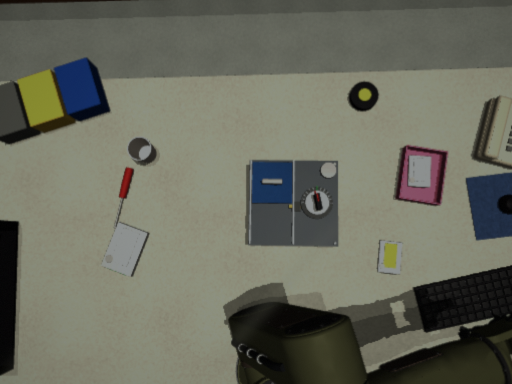

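View pics/scene0.png

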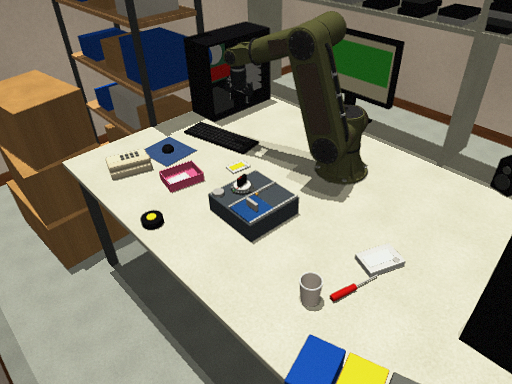

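The top view shows the safe at about (250–338, 160–246) with yaw near 0. The dial is at about (317, 202), and the blue hatch with its handle is at about (272, 182). Next I'll crop in and measure.

```bash
cat > h.py <<'E'
import numpy as np,cv2
from cell import *
def ray(n,px,z):
    c=get_calibration(n);E=c["extrinsics"]
    u=cv2.undistortPoints(np.array(px,float).reshape(-1,1,2),c["K"],c["dist_coeffs"]).reshape(-1,2)
    r=np.c_[u,np.ones(len(u))]@E[:3,:3].T;o=E[:3,3]
    return o+r*((z-o[2])/r[:,2])[:,None]
E
python3 - <<'E'
from h import *
p=cv2.imread("pics/top0.png");d=np.load("top_d.npy")
c=p[150:256,240:350];cv2.imwrite("pics/crop0.png",cv2.resize(c,None,fx=5.5,fy=5.5,interpolation=cv2.INTER_CUBIC))
# height map from depth
C=get_calibration("top");v,u=np.mgrid[150:256,240:350]
un=cv2.undistortPoints(np.c_[u.ravel(),v.ravel()].astype(float).reshape(-1,1,2),C["K"],C["dist_coeffs"]).reshape(-1,2)
dd=d[150:256,240:350].ravel();P=(np.c_[un,np.ones(len(un))]*dd[:,None])@C["extrinsics"][:3,:3].T+C["extrinsics"][:3,3]
m=(P[:,2]>.07)&(P[:,2]<.2)&(dd>0)
r=cv2.minAreaRect(P[m][:,:2].astype(np.float32)*1000);print("safe",r, np.median(P[m][:,2]))
k=P[:,2]>.13;print("knob",k.sum(),P[k].mean(0),cv2.minAreaRect(P[k&m][:,:2].astype(np.float32)*1000))
hs=cv2.cvtColor(c,cv2.COLOR_BGR2HSV).reshape(-1,3).astype(int);uv=np.c_[u.ravel(),v.ravel()]
H,S,V=hs.T
for n,mm,z in(("red",((H<8)|(H>172))&(S>140)&(V>60),.144),("green",(H>45)&(H<85)&(S>80)&(V>50),.095),("blue",(H>100)&(H<125)&(S>120)&(V>50),.093),("brass",(H>12)&(H<32)&(S>90)&(V>60),.096)):
    q=uv[mm]; print(n,len(q),q.mean(0) if len(q) else 0, ray("top",q.mean(0),z) if len(q) else 0, cv2.minAreaRect(ray("top",q,z)[:,:2].astype(np.float32)*1000) if len(q)>3 else q)
E
```

```text
safe ((512.7352294921875, -58.02867126464844), (269.2626037597656, 260.2890625), 87.96186828613281) 0.0878354038897915
knob 164 [ 0.48572636 -0.07608033  0.51971814] ((547.1157836914062, -61.94480895996094), (194.09405517578125, 43.91932678222656), 60.16703414916992)
red 14 [317.28571429 196.64285714] [[ 0.52342137 -0.12674651  0.144     ]] ((522.4208984375, -125.88935852050781), (5.780049800872803, 17.429683685302734), 88.15740203857422)
green 8 [316.5 187.5] [[ 0.55547357 -0.13032754  0.095     ]] ((555.474853515625, -130.32798767089844), (3.0034992694854736, 9.117499351501465), 88.15995025634766)
blue 1474 [271.62008141 182.32225237] [[0.57458711 0.00439123 0.093     ]] ((575.7725219726562, 4.740386962890625), (118.19666290283203, 122.09650421142578), 88.59674835205078)
brass 9 [290. 206.] [[ 0.50134614 -0.04911579  0.096     ]] ((501.34661865234375, -49.11627197265625), (5.997591972351074, 6.043814182281494), 88.4814453125)
```

View pics/crop0.png

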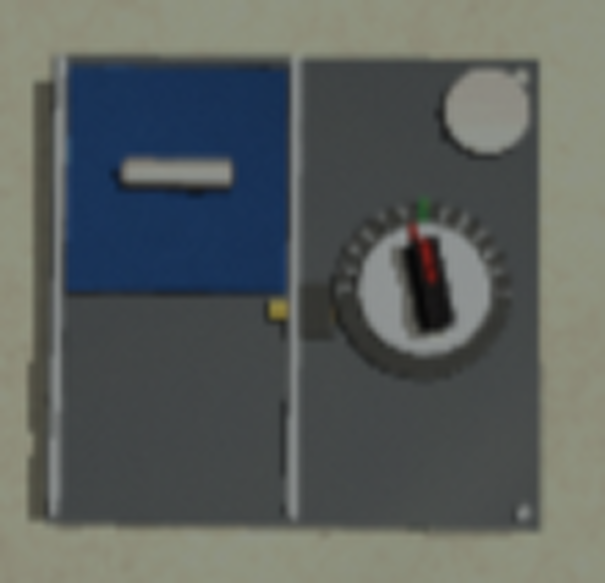

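The crop shows the red pointer tip at about (413, 228), slightly left of the green zero at (425, 210). The knob bar runs from about (420, 240) to (432, 333), the brass bolt is at (278, 309) and the hatch handle is at (177, 173).

```bash
python3 - <<'E'
from h import *
p=cv2.imread("pics/top0.png");o=np.array([240,150])
c=p[150:256,240:350];hs=cv2.cvtColor(c,cv2.COLOR_BGR2HSV).astype(int);H,S,V=hs[...,0],hs[...,1],hs[...,2]
def pts(m):
    y,x=np.nonzero(m);return np.c_[x,y]+o
roi=np.zeros(V.shape,bool);roi[38:68,62:92]=1
w=((V>125)&(S<60)&roi).astype(np.uint8)
n,l,st,_=cv2.connectedComponentsWithStats(w);i=1+st[1:,4].argmax()
q=ray("top",pts(l==i),.104)[:,:2].astype(np.float32)*1000
print("skirt",st[i],cv2.minEnclosingCircle(q),cv2.fitEllipse(cv2.convexHull(q)))
roi2=np.zeros(V.shape,bool);roi2[42:62,70:84]=1
b=(((V<60))|((S>140)&((H<8)|(H>172))))&roi2
n,l,st,_=cv2.connectedComponentsWithStats(b.astype(np.uint8));i=1+st[1:,4].argmax()
print("bar",st[i],cv2.minAreaRect(ray("top",pts(l==i),.144)[:,:2].astype(np.float32)*1000))
print("ptr",ray("top",[(315.1,191.4)],.105))
h=((V>125)&(S<60));h[:, :18]=0;h[:,46:]=0;h[:14]=0;h[38:]=0
print("handle",h.sum(),cv2.minAreaRect(ray("top",pts(h),.127)[:,:2].astype(np.float32)*1000))
bl=((H>100)&(H<125)&(S>120)&(V>50))
# rails: fit lines of bright columns
for a,bb in((6,16),(50,57)):
    r=(V>110)&(S<60);r[:, :a]=0;r[:,bb:]=0;r[:15]=0;r[90:]=0
    L=cv2.fitLine(ray("top",pts(r),.098)[:,:2].astype(np.float32),cv2.DIST_HUBER,0,.01,.01).ravel();print("rail",r.sum(),L,np.degrees(np.arctan(L[1]/L[0])))
E
```

```text
skirt [ 66  41  23  23 240] ((510.8127746582031, -128.92034912109375), 34.29255676269531) ((510.81396484375, -128.6439208984375), (66.286376953125, 67.92040252685547), 152.9574737548828)
bar [ 73  43   9  17 108] ((509.7660217285156, -125.66943359375), (46.64356231689453, 19.303255081176758), 9.364767074584961)
ptr [[ 0.54276062 -0.12476244  0.105     ]]
handle 47 ((574.3065795898438, 3.305604934692383), (53.135990142822266, 5.949585914611816), 88.65215301513672)
rail 104 [ 0.9996509  -0.02642223  0.51984596  0.07066055] -1.5140586
rail 89 [ 0.99962634 -0.02733514  0.52169746 -0.0585723 ] -1.5663829
```

```bash
cat >> h.py <<'E'
C=np.array([.5106,-.1285]);YAW=-.028;ZG=.109
def quat(a): return [np.cos(a/2),np.sin(a/2),0,0]
def qd(dial,k=0): return quat(YAW-dial+k*np.pi)
def dial_now(k=0):
    q=read_orientation();a=2*np.arctan2(q[1],q[0]);return (YAW-a+k*np.pi+np.pi/2)%np.pi-np.pi/2
E
python3 - <<'E'
from h import *
for k in(-1,0,1):
  for dl in(-.3,.5,1.45):
    for z in (.109,.22):
        s=solve_ik([*C,z],qd(dl,k));print(k,dl,z,None if s is None else np.round(s,2))
for k in(-.5,.5): print(k,solve_ik([.574,.003,.1],quat(YAW+k*np.pi)),solve_ik([.474,.006,.1],quat(YAW+k*np.pi)))
E
```

```text
-1 -0.3 0.109 [-0.32  0.33  1.68 -0.    1.13 -2.16]
-1 -0.3 0.22 [-0.32  0.23  1.55 -0.    1.37 -2.16]
-1 0.5 0.109 [-0.32  0.33  1.68 -0.    1.13 -1.36]
-1 0.5 0.22 [-0.32  0.23  1.55 -0.    1.37 -1.36]
-1 1.45 0.109 [-0.32  0.33  1.68 -0.    1.13 -0.41]
-1 1.45 0.22 [-0.32  0.23  1.55 -0.    1.37 -0.41]
0 -0.3 0.109 [-0.32  0.33  1.68 -0.    1.13  0.98]
0 -0.3 0.22 [-0.32  0.23  1.55 -0.    1.37  0.98]
0 0.5 0.109 [-0.32  0.33  1.68 -0.    1.13  1.78]
0 0.5 0.22 [-0.32  0.23  1.55 -0.    1.37  1.78]
0 1.45 0.109 None
0 1.45 0.22 None
1 -0.3 0.109 [-0.32  0.33  1.68 -0.    1.13 -2.16]
1 -0.3 0.22 [-0.32  0.23  1.55 -0.    1.37 -2.16]
1 0.5 0.109 [-0.32  0.33  1.68 -0.    1.13 -1.36]
1 0.5 0.22 [-0.32  0.23  1.55 -0.    1.37 -1.36]
1 1.45 0.109 [-0.32  0.33  1.68 -0.    1.13 -0.41]
1 1.45 0.22 [-0.32  0.23  1.55 -0.    1.37 -0.41]
-0.5 None None
0.5 [-5.85790468e-02  4.41134738e-01  1.55061160e+00 -4.44089210e-16
  1.14984631e+00 -3.05790468e-02] [-6.46283693e-02  2.34738602e-01  1.83265866e+00 -4.44089210e-16
  1.07419539e+00 -3.66283693e-02]
```

```bash
python3 - <<'E'
from h import *
move_pose([*C,.22],qd(-.17,-1))
move_l([*C,ZG],rate=.08,f_stop=15)
print(read_position(),read_wrist_force(),read_ft_torque())
gripper_close(25);hold(.3)
print(read_gripper_width()*85,read_grasp_force(),read_wrist_force(),read_ft_torque(),dial_now(),read_clock())
cv2.imwrite("pics/top1.png",cv2.resize(capture("top")[0][150:256,240:350],None,fx=5,fy=5))
E
```

```text
[ 0.51080912 -0.12856298  0.10943072] [ 1.12274888 -0.33016104 -0.23644362] [ 0.00825907  0.06300466 -0.04537455]
0.3681007016127955 0.0 [-0.53933576  0.15997302 -0.13332889] [-0.01178897 -0.03617421 -0.00783148] -0.16998018755959476 4.575
```

View pics/top1.png

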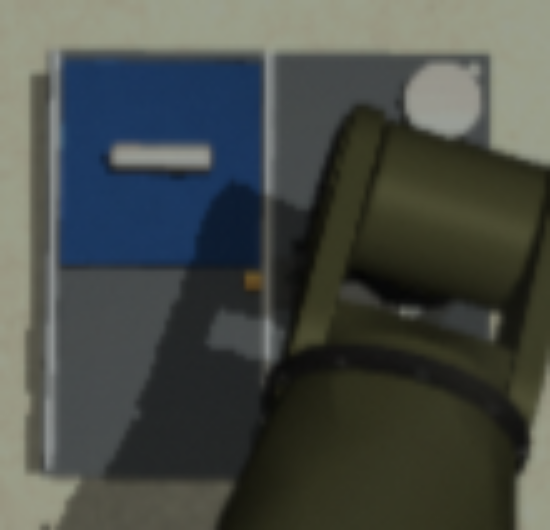

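The arm hides the dial in this view. The gripper also shut completely, with no grip force, so I'll look from the scene camera.

```bash
python3 - <<'E'
from h import *
print(read_gripper_width(),read_grasp_force(),read_clock(),read_position())
p=capture("scene")[0];cv2.imwrite("pics/sc1.png",cv2.resize(p[130:250,190:320],None,fx=5,fy=5,interpolation=cv2.INTER_CUBIC))
E
```

```text
0.0018451391011191764 0.0 4.625 [ 0.51060891 -0.12851125  0.10902404]
```

View pics/sc1.png

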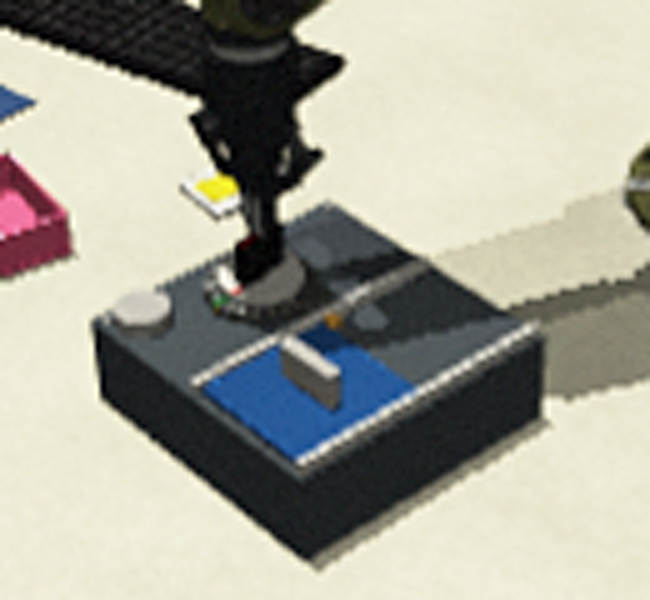

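The fingers appear to have shut either behind or above the knob bar, which is at about (260, 262) in this crop. I'll project known points into both views to find the discrepancy.

```bash
python3 - <<'E'
from h import *
def proj(n,P):
    c=get_calibration(n);E=np.linalg.inv(c["extrinsics"])
    return cv2.projectPoints(np.array(P,float),cv2.Rodrigues(E[:3,:3])[0],E[:3,3],c["K"],c["dist_coeffs"])[0].reshape(-1,2)
q=read_position()
for nm,P in dict(tcp=q,top144=[*C,.144],skirt=[*C,.104],ftend=[C[0]+.025,C[1]+.003,.144],bkend=[C[0]-.025,C[1]-.003,.144],green=[.5555,-.1303,.095],handle=[.574,.003,.127],dish=[.61,-.165,.101]).items():
    print(nm,(proj("scene",[P])[0]-[190,130])*5,proj("top",[P])[0])
d=capture("scene")[1]; 
C_=get_calibration("scene");v,u=np.mgrid[160:192:4,232:254:3]
un=cv2.undistortPoints(np.c_[u.ravel(),v.ravel()].astype(float).reshape(-1,1,2),C_["K"],C_["dist_coeffs"]).reshape(-1,2)
P=(np.c_[un,np.ones(len(un))]*d[v,u].ravel()[:,None])@C_["extrinsics"][:3,:3].T+C_["extrinsics"][:3,3]
P=(P*1000).round().astype(int).reshape(*u.shape,3)
for r,vv in zip(P,v[:,0]): print((vv-130)*5,[((uu-190)*5,*x) for uu,x in zip(u[0],r)])
E
```

```text
tcp [262.30285827 264.31183747] [316.84219491 201.99477359]
top144 [260.26173059 229.71450494] [318.0371339  201.03854945]
skirt [262.60827437 269.21278219] [316.67002731 202.1293532 ]
ftend [239.54268471 243.61788868] [316.71829062 192.47218292]
bkend [280.61206926 216.06136551] [319.36150639 209.63762457]
green [220.74353209 299.69165286] [316.4905504  187.49148883]
handle [311.53374378 350.10754269] [272.10018651 181.100484  ]
dish [142.1610876  303.89095074] [327.667585   169.00201973]
150 [(np.int64(210), np.int64(526), np.int64(-168), np.int64(210)), (np.int64(225), np.int64(532), np.int64(-140), np.int64(226)), (np.int64(240), np.int64(526), np.int64(-128), np.int64(228)), (np.int64(255), np.int64(528), np.int64(-108), np.int64(238)), (np.int64(270), np.int64(519), np.int64(-101), np.int64(237)), (np.int64(285), np.int64(267), np.int64(-381), np.int64(-3)), (np.int64(300), np.int64(508), np.int64(-77), np.int64(243)), (np.int64(315), np.int64(496), np.int64(-73), np.int64(240))]
170 [(np.int64(210), np.int64(352), np.int64(-396), np.int64(6)), (np.int64(225), np.int64(528), np
[... 2725 characters left out ...]
t64(107)), (np.int64(285), np.int64(495), np.int64(-118), np.int64(101)), (np.int64(300), np.int64(487), np.int64(-108), np.int64(101)), (np.int64(315), np.int64(460), np.int64(-120), np.int64(82))]
290 [(np.int64(210), np.int64(554), np.int64(-146), np.int64(96)), (np.int64(225), np.int64(546), np.int64(-136), np.int64(97)), (np.int64(240), np.int64(543), np.int64(-120), np.int64(104)), (np.int64(255), np.int64(534), np.int64(-111), np.int64(104)), (np.int64(270), np.int64(524), np.int64(-103), np.int64(103)), (np.int64(285), np.int64(516), np.int64(-94), np.int64(103)), (np.int64(300), np.int64(499), np.int64(-95), np.int64(94)), (np.int64(315), np.int64(493), np.int64(-83), np.int64(97))]
```

```bash
python3 - <<'E'
from h import *
gripper_open();print(read_gripper_width(),read_grasp_force())
cv2.imwrite("pics/a.png",cv2.resize(capture("scene")[0][150:210,210:270],None,fx=7,fy=7,interpolation=cv2.INTER_CUBIC))
gripper_close(60)
for i in range(4): print(read_gripper_width(),read_grasp_force(),read_wrist_force(),read_ft_torque(),read_clock());hold(.15)
cv2.imwrite("pics/b.png",cv2.resize(capture("scene")[0][150:210,210:270],None,fx=7,fy=7,interpolation=cv2.INTER_CUBIC))
cv2.imwrite("pics/ab.png",np.hstack([cv2.resize(cv2.imread(f"pics/{k}.png"),(400,400)) for k in "ab"]))
E
```

```text
0.9975940786243145 0.0
0.001773937503488559 0.0 [-0.2529218  -0.15375416  0.49577817] [ 0.02130212  0.05922081 -0.04735161] 6.325
0.002304984709414585 0.0 [-0.92626681  1.28452785 -0.37343523] [ 0.0162422   0.06590985 -0.0480891 ] 6.475
0.005029224801577453 0.0 [-0.61790994  0.57003225 -0.27539778] [-0.05860753 -0.01116325 -0.01631203] 6.625
4.167796746408043e-05 0.0 [-0.09097349 -0.0738805  -0.39770357] [-0.01201277  0.00664609 -0.00313129] 6.775
```

View pics/ab.png

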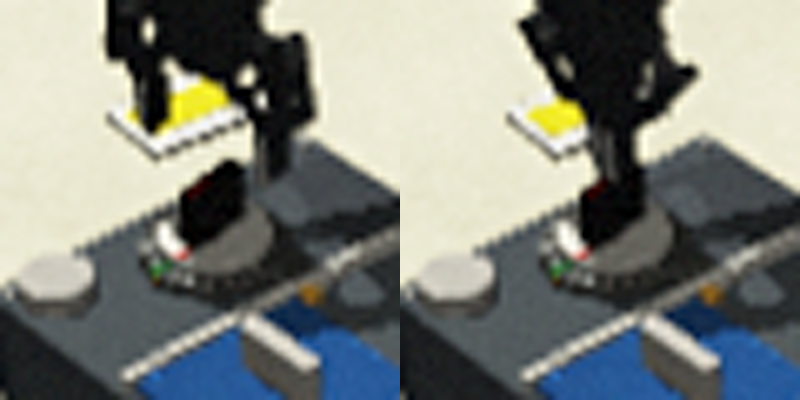

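The left half (open) and right half (shut) both show the finger tips near the bar's top, not beside it. They sit about 30 mm higher than the TCP reading implies. I'll check the real tip height by depth difference, with the gripper lifted.

```bash
cat >> h.py <<'E'
def cloud(n,d):
    c=get_calibration(n);v,u=np.mgrid[0:384,0:512]
    un=cv2.undistortPoints(np.c_[u.ravel(),v.ravel()].astype(float).reshape(-1,1,2),c["K"],c["dist_coeffs"]).reshape(-1,2)
    return ((np.c_[un,np.ones(len(un))]*d.ravel()[:,None])@c["extrinsics"][:3,:3].T+c["extrinsics"][:3,3]).reshape(384,512,3)
E
python3 - <<'E'
from h import *
d0=np.load("scene_d.npy")
def tip():
    p,d=capture("scene");P=cloud("scene",d);m=(d>0)&(d<d0-.03)&(np.hypot(P[...,0]-C[0],P[...,1]-C[1])<.07)&(P[...,2]>.1)
    m=cv2.erode(m.astype(np.uint8),np.ones((2,2)))>0
    Q=P[m];Q=Q[Q[:,2].argsort()];print(read_position(),"low pts\n",np.round(Q[:12]*1000),len(Q))
    for z in np.arange(.12,.3,.02):
        s=Q[(Q[:,2]>z)&(Q[:,2]<z+.02)]
        if len(s): print(z.round(2),len(s),np.round(s.min(0)*1000),np.round(s.max(0)*1000))
move_l([*C,.19],rate=.15)
tip()
cv2.imwrite("pics/c.png",cv2.resize(capture("scene")[0][120:210,200:290],None,fx=6,fy=6,interpolation=cv2.INTER_CUBIC))
print(read_joints())
E
```

```text
[ 0.51011539 -0.12834159  0.1887701 ] low pts
 [[ 516. -123.  231.]
 [ 520. -123.  233.]
 [ 524. -125.  234.]
 [ 519. -112.  237.]
 [ 524. -125.  238.]
 [ 519. -118.  239.]
 [ 513. -113.  239.]
 [ 516. -115.  239.]
 [ 509. -118.  239.]
 [ 523. -120.  240.]
 [ 522. -127.  241.]
 [ 504. -118.  242.]] 1436
0.22 9 [ 509. -125.  231.] [ 524. -112.  239.]
0.24 30 [ 504. -129.  240.] [ 527. -109.  260.]
0.26 35 [ 494. -150.  260.] [530. -95. 280.]
0.28 73 [ 492. -163.  280.] [532. -78. 300.]
[-3.16115559e-01  2.50090740e-01  1.59091048e+00 -3.83288251e-06
  1.30266205e+00 -2.02889692e+00]
```

View pics/c.png

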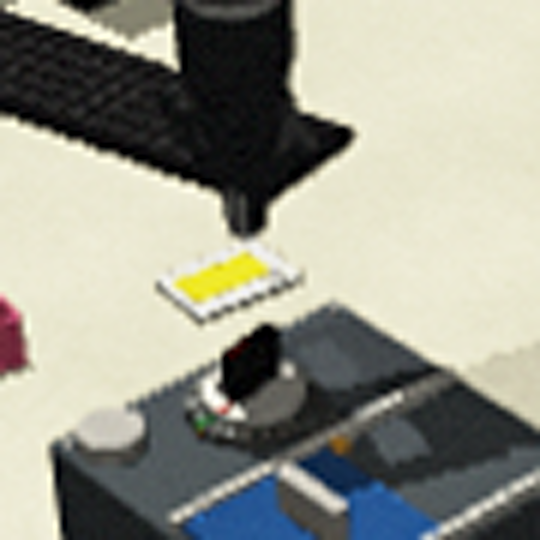

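With the gripper shut, the tips are really at z≈0.228 while the TCP reads 0.189. The fingers therefore end about 38 mm higher than reported, and they shut above the knob without touching it. I'll calibrate the offset by lightly touching the knob top (z 0.144) with the fingers shut.

```bash
python3 - <<'E'
from h import *
move_l([*C,.118],rate=.15)
hold(.2);print(read_wrist_force())
r=move_l([*C,.095],rate=.015,f_stop=5)
print(r,read_position(),read_wrist_force(),read_clock())
move_l([*C,.16],rate=.15);gripper_open();print(read_clock())
E
```

```text
[ 0.79733449 -0.01155349  0.49255966]
True [ 0.51068836 -0.12852115  0.10422002] [-1.09517335  0.40268776  7.12086127] 9.55
10.8583
```

The contact gives an offset of +39.5 mm (true z = reading + 0.0395). I'll correct the heights with it and grip again.

```bash
echo 'OFF=.0395' >> h.py; python3 - <<'E'
from h import *
r=move_l([*C,.110-OFF],rate=.06,f_stop=8)
print(r,read_position(),read_wrist_force())
if not r:
    gripper_close(25);hold(.3)
    for i in range(3):print(read_gripper_width()*85,read_grasp_force(),read_wrist_force(),read_ft_torque(),read_position(),dial_now());hold(.05)
print(read_clock())
E
```

```text
False [ 0.51077366 -0.12855141  0.07083726] [ 0.32146366 -0.69646175  0.59382449]
15.435382361836888 29.774025678634644 [ -0.87428523 -12.76802192   1.81817487] [-1.6476405   0.23855175  0.01643253] [ 0.51068092 -0.13001517  0.07082136] -0.16944766115273913
15.122005023686361 29.773170948028564 [ -1.56255832 -11.75541889   1.41899078] [-1.65294886  0.23073497  0.01773333] [ 0.51069648 -0.13001561  0.07084299] -0.16948049894812067
15.824087413918118 29.772895574569702 [ -1.28333432 -12.32712049   1.24070675] [-1.59766781  0.19524971  0.04097613] [ 0.51070888 -0.13004539  0.07083495] -0.16950214983531797
13.5833
```

```bash
cat >> h.py <<'E'
def sense(n=6):
    F=[];T=[]
    for i in range(n): F.append(read_wrist_force());T.append(read_ft_torque()[2]);hold(.02)
    return np.mean(F,0),np.mean(T)
E
python3 - <<'E'
from h import *
move_l([.5106,-.1300,.110-OFF],rate=.02);hold(.15);print(sense(),read_position())
# turn to second mark
q0=np.array(read_joints());d0=dial_now()
for dl in (.1,.35,.524):
    q=q0.copy();q[5]=q0[5]+dl-d0;goto_joints(q);hold(.15 if dl<.5 else .2);print(dl,dial_now(),sense(),read_position(),read_clock())
E
```

```text
(array([-2.0346361 , -0.58013894,  5.39780992]), np.float64(-0.017128312425882652)) [ 0.51069159 -0.1300851   0.07083457]
0.1 0.09670809417138804 (array([-1.18835789,  4.01499338,  3.04807546]), np.float64(0.02918089310482298)) [ 0.51065792 -0.1298732   0.0708208 ] 14.7
0.35 0.34868969171046826 (array([-0.74083176,  6.3496253 ,  3.35356512]), np.float64(-0.0186333196611351)) [ 0.51076054 -0.12964354  0.07083708] 15.3
0.524 0.5226976311687888 (array([-0.15637635,  7.58527607,  2.93141675]), np.float64(-0.03854306132275662)) [ 0.51085559 -0.12947088  0.07084033] 15.8917
```

```bash
python3 - <<'E'
from h import *
hold(.3)
def to(dl,w=.1):
    q=np.array(read_joints());q=solve_ik([.5106,-.1296,.110-OFF],qd(dl,-1));goto_joints(q);hold(w)
for dl in(.2,-.262): to(dl)
hold(.5);print(dial_now(),sense(),read_clock())
for dl in(.1,.45,.6): to(dl);print(dl,dial_now(),sense(),read_clock())
E
```

```text
-0.2607223936999188 (array([-1.92019584, -2.21972893,  5.34218034]), np.float64(0.03928414722202913)) 17.9167
0.1 0.10131932950444833 (array([-2.00772694,  0.77313685,  5.67093455]), np.float64(-0.028126056554936555)) 18.5583
0.45 0.4511469529624197 (array([-0.55453958,  3.29913881,  5.78496564]), np.float64(-0.025332930953016197)) 19.1833
0.6 0.6011478306954339 (array([0.15583905, 4.53932467, 5.13082631]), np.float64(-0.002202322341218838)) 19.65
```

```bash
cat >> h.py <<'E'
def to(dl,w=.05):
    goto_joints(solve_ik([.5106,-.1296,.110-OFF],qd(dl,-1)));hold(w)
E
python3 - <<'E'
from h import *
hi=0;dl=.6
while dl<1.1 and hi<3:
    dl+=.02;to(dl);F,T=sense(5);hi=hi+1 if abs(T)>.13 else 0
    print(round(dl,3),dial_now().round(4),T.round(3),F.round(1))
print(read_clock())
E
```

```text
0.62 0.6211 -0.048 [0.2 4.5 5.4]
0.64 0.6411 -0.028 [0.2 4.7 5. ]
0.66 0.6611 -0.03 [0.3 4.8 5.6]
0.68 0.6811 -0.018 [0.4 5.  5.5]
0.7 0.7011 -0.032 [0.4 5.3 4.9]
0.72 0.7211 -0.019 [1.1 5.1 4.7]
0.74 0.741 -0.032 [0.7 5.5 5. ]
0.76 0.7611 -0.034 [0.7 5.3 4.8]
0.78 0.7811 -0.004 [1.2 5.4 4.8]
0.8 0.801 -0.016 [1.2 5.7 4.9]
0.82 0.821 -0.03 [1.8 5.8 4.7]
0.84 0.8411 -0.018 [1.7 5.3 4.7]
0.86 0.861 -0.005 [1.9 5.9 4.8]
0.88 0.881 -0.012 [2.  6.1 4.5]
0.9 0.901 -0.006 [2.  6.  4.1]
0.92 0.9207 0.132 [2.  6.2 4.4]
0.94 0.9406 0.145 [2.3 6.7 4.5]
0.96 0.9607 0.128 [2.5 6.3 4.1]
0.98 0.9807 0.154 [2.6 6.7 3.7]
1.0 1.0008 0.14 [2.8 6.6 3.8]
1.02 1.0207 0.149 [2.9 6.4 4.3]
27.7
```

```bash
python3 - <<'E'
from h import *
dl=1.02
while dl<1.30:
    dl+=.02 if dl<1.195 else .004;to(dl);F,T=sense(4)
    print(round(dl,3),dial_now().round(4),T.round(3),F.round(1))
    if T>.23: break
cv2.imwrite("pics/d.png",cv2.resize(capture("top")[0][150:256,240:350],None,fx=5,fy=5,interpolation=cv2.INTER_CUBIC))
print(read_clock())
E
```

```text
1.04 1.0407 0.154 [2.9 7.1 3.5]
1.06 1.0607 0.135 [3.  6.8 3.7]
1.08 1.0807 0.156 [3.4 6.5 3.5]
1.1 1.1007 0.153 [3.4 7.4 3.7]
1.12 1.1207 0.169 [3.5 6.9 3.6]
1.14 1.1407 0.152 [3.9 7.  3. ]
1.16 1.1606 0.196 [4.1 7.  2.9]
1.18 1.1806 0.208 [4.4 6.7 3. ]
1.2 1.2007 0.147 [4.6 6.9 2.9]
1.204 1.2046 0.219 [4.6 7.2 3.1]
1.208 1.2086 0.248 [4.4 6.8 2.5]
31.7833
```

```bash
python3 - <<'E'
from h import *
dl=1.208
while dl<1.30:
    dl+=.004;to(dl);F,T=sense(8)
    print(round(dl,3),dial_now().round(4),T.round(3),F.round(1))
    if T>.3: break
cv2.imwrite("pics/d.png",cv2.resize(capture("top")[0][150:256,240:350],None,fx=5,fy=5,interpolation=cv2.INTER_CUBIC))
print(read_clock(),read_gripper_width()*85)
E
```

```text
1.212 1.2126 0.23 [4.8 7.3 2.6]
1.216 1.2166 0.215 [5.1 6.9 3. ]
1.22 1.2206 0.227 [4.5 7.4 2.8]
1.224 1.2246 0.229 [4.7 7.4 2.9]
1.228 1.2286 0.232 [4.9 7.4 3. ]
1.232 1.2326 0.241 [4.8 7.2 2.7]
1.236 1.2366 0.234 [4.4 7.2 2.6]
1.24 1.2405 0.224 [5. 7. 3.]
1.244 1.2446 0.237 [4.9 7.2 3. ]
1.248 1.2486 0.228 [5.1 7.4 2.5]
1.252 1.2525 0.232 [5.  7.2 2.8]
1.256 1.2566 0.216 [5.2 7.1 2.5]
1.26 1.2605 0.229 [5.  7.3 2.8]
1.264 1.2644 0.289 [5.1 7.1 2.8]
1.268 1.2684 0.334 [5.3 7.4 2.6]
38.3333 15.558157221951854
```

View pics/d.png

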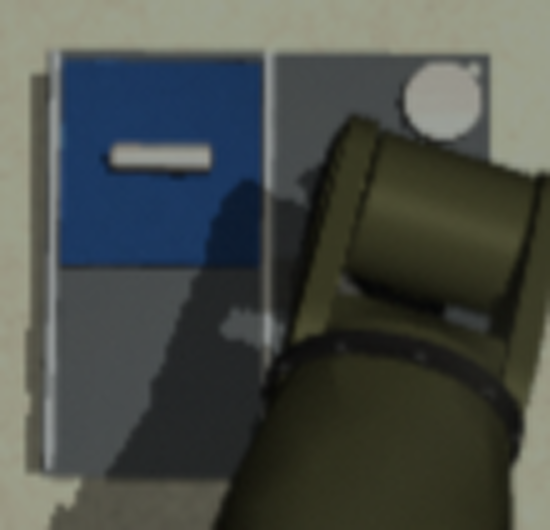

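The bolt is no longer visible at the rail, and the torque rose from 0.23 to 0.33 over the last two steps, so this is the dead stop. I'll release the dial and go to the hatch handle.

```bash
python3 - <<'E'
from h import *
hold(.2);gripper_open();p=read_position()
move_l([p[0],p[1],.20-OFF],rate=.12)
H=[.5745,.003]
move_pose([*H,.20-OFF],quat(YAW+np.pi/2))
r=move_l([*H,.101-OFF],rate=.08,f_stop=8);print(r,read_position(),read_wrist_force())
if not r:
    gripper_close(25);hold(.2);print(read_gripper_width()*85,read_grasp_force(),sense(),read_position())
print(read_clock())
E
```

```text
False [0.57479014 0.00298071 0.06201435] [-0.73444916  0.36870855  0.29580854]
13.685738226410674 27.472641170024872 (array([1.3528364 , 0.19437871, 2.69518535]), np.float64(-0.20799067522113115)) [0.57469854 0.00298325 0.06168514]
43.0833
```

```bash
python3 - <<'E'
from h import *
p=np.array(read_position());u=np.array([-np.cos(YAW),-np.sin(YAW),0])
r=move_l(list(p+.015*u),rate=.03,f_stop=8);print(r,read_position(),read_wrist_force())
if not r:
    r=move_l(list(p+.103*u),rate=.05,f_stop=12);hold(.1);q=read_position();print(r,q-p,sense())
    gripper_open();hold(.1);move_l([q[0],q[1],.24-OFF],rate=.15)
    move_pose([.3,-.35,.3],quat(YAW))
    cv2.imwrite("pics/e.png",cv2.resize(capture("top")[0][140:260,220:450],None,fx=3.4,fy=3.4,interpolation=cv2.INTER_CUBIC))
print(read_clock())
E
```

```text
False [0.55917127 0.00352911 0.0616617 ] [-2.64619553  2.14566824  5.2696029 ]
True [-9.82486679e-02  3.47747029e-03  1.36315066e-05] (array([ 2.24150012, -0.30295933,  2.4433292 ]), np.float64(-0.17188139973175345))
48.875
```

View pics/e.png

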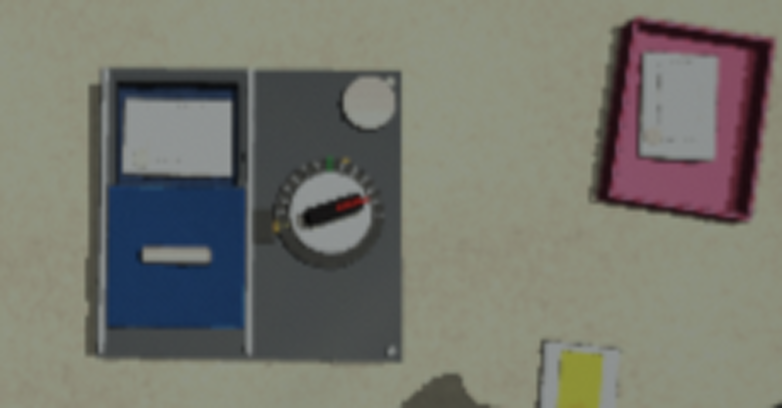

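The hatch is open with its handle at about (176, 255), the dial is turned right, and everything else looks undisturbed. I'll check the hatch travel numerically, then hand in.

```bash
python3 - <<'E'
from h import *
def hx(p,r0,r1):
    h=cv2.cvtColor(p,cv2.COLOR_BGR2HSV).astype(int);m=(h[...,2]>115)&(h[...,1]<70);y,x=np.nonzero(m[r0:r1,258:286]);return len(x),ray("top",[(x.mean()+258,y.mean()+r0)],.127)[0]
a=hx(cv2.imread("pics/top0.png"),170,188);b=hx(capture("top")[0],205,225);print(a,b)
t=np.linalg.norm(b[1]-a[1]);print("travel",t)
if .094<t<.106: print(finish_job(),read_clock())
E
```

```text
(58, array([0.57441547, 0.0035917 , 0.127     ])) (75, array([0.4754074 , 0.00738866, 0.127     ]))
travel 0.09908084495694063
the job is handed in; nothing more can be done
the job is handed in; nothing more can be done
```

The job is handed in at about 49 s: I dialled the safe right, left, then right to the dead stop at about 1.26 rad, and the bolt no longer shows at the rail; the hatch is about 99 mm open, the gripper is clear of everything and the surrounding items in view look undisturbed, but no verdict came back. The fingertips sit about 39.5 mm higher than the robot reports, so the first grasp closed above the knob, and I corrected for that.

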